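Hold a power board over the inspection camera

ROBOT

A 7-joint arm with a two-finger parallel gripper is mounted at the origin on the work surface. World frame = base frame: x ahead of the robot, y to its left, z up, the work surface at z = 0. Lengths are in m, angles in rad, forces in N, time in s.
With the tool pointing down it reaches from about 0.35 to 0.9 m from the base axis. Payload 8.1 kg.
Tool frame: the origin (TCP) lies midway between the tips of the shut fingers; the grasp point (between the pads) lies 19 mm behind it (arm.pinch_z is the distance from the TCP to the grasp point, in m); z points along the fingers, y is the direction in which the jaws open and shut (so a half turn about z gives the same grasp; the last joint's range is limited). The gripper opens to 92 mm and grips with 3 to 60 N. Pads are 19 mm wide; open, the fingers measure 130 mm over their backs; the gripper's body (75 mm by 190 mm) begins 47 mm behind the grasp point.
Start: joints at [1.096, 0.434, 0.025, 1.573, -0.012, 1.134, -0.075], TCP at [0.227, -0.582, 0.227] pointing down, gripper open.
Joint ranges: [-2.62, 2.62], [-0.44, 2.09], [-1.27, 1.32], [0.08, 2.57], [-1.32, 4.46], [0.12, 2], [-2.74, 2.74]. Speed limits (rad/s): [2.22, 2.22, 3.01, 3.01, 3.14, 3.14, 3.14].

INTERFACE

Orientations are given as a rotation vector (axis times angle).
In Python, from cell import arm, eyes gives the robot as it stands.
- The arm moves only by the tool apply_moves, never from a script. Its argument "targets" is one flat list of numbers, 5 for each row, row after row: the closure, from 0 (fully open) to 1 (shut), then the shift along the tool's x, y, z each as a share of 40 cm, from -1 to 1, then the turn about the tool's z as a share of pi/2 rad, from -1 to 1. A call has 1 to 20 rows; each row shifts and turns the commanded pose from where the row before left it, along the tool's axes as they then stand; what a row does not reach is not made up. A row lasts 1/8 s, in which the tool goes at most 62.5 mm and 10.7 degrees, less where a joint would pass 70% of its speed; a pose out of reach is approached as far as the arm can. A call with a number of a shift or a turn outside -1 to 1 is refused whole. A call with a gripper value outside its range is refused whole. The fingers move at their own pace and stop on an object; "grip_force" is the grip in N (left out, the last holds). Time passes only in rows, so rows that do not move let the fingers close. It gives the time, the measured TCP pose, the force and the opening at its end, in the units of the state.
- arm.observe(): the state, without advancing time (a new reading comes with each control period).
- eyes.get_image(name): name is "scene" or "top" or "wrist"; returns the picture (400x640x3 uint8, red, green, blue); there is no depth.
- eyes.camera_params(name): a dict with "camera_matrix" (3x3 intrinsics, pixels), "xyz" and "attitude" of the camera in the world; the wrist camera has in their place "hand_eye" (4x4, takes a point from camera to tool coordinates, whose origin is the TCP and whose axes are the flange's). Camera axes: x right, y down, z forward; pixel columns grow to the right and rows downward; lengths in m; the calibration is good to about 2 mm. The wrist camera is an equidistant fisheye: a pixel r from the principal point sees the ray r / f radians off the axis. A picture is of the moment at which its call begins: read the wrist's pose just before it. camera_params takes no time and is no camera call.
- arm.sign_off(): hands the job in, once; it reports no verdict.
The state is a dict: "clock": time; "joints": joint angles; "dq": joint speeds; "joint_efforts": joint torques, N m; "position": TCP position; "ee_rot": TCP orientation; "force": force on the tool from outside, world axes, zero at the start; "ft_torque": the same for the moment, N m; "width": opening from 0.0 (shut) to 1.0 (fully open).
Only numpy, scipy, OpenCV 4.12 (cv2) and the standard library are available. Lean on these libraries where they do the work, as an engineer would, in place of code of your own. Each camera call takes 0.05 s, during which the arm holds its last target.

TASK

Take the tan power-supply board by the silver heat sink in its middle, gripping gently (no more than about 40 N a finger) and keeping off the other components, and lift it straight up, without pressing down on it, until it is well clear of the four pinned stand-offs in the metal chassis. Carry it, level all the way, over to the black upward-looking inspection camera and hold it still and level, centred over the glass with its underside about 12 cm above the glass. Finish while holding it there in the air, with the things lying around it left where they are.

Things in the scene. Friction and masses are not known exactly. Their poses are not given: they have to be found in the camera images.
- board: tan circuit board 160 (x) x 130 (y) x 3 mm, carrying parts, about 0.3 kg, centre of mass within 3 mm of its middle in x and y. Origin: centre of its underside; z is up, x runs along the heat sink. At the start it lies level on four stand-offs, its underside 20 mm above the bench; a hole 9 mm square near each corner (70 mm, 55 mm from the middle) fits loosely over a 4.4 mm pin.
- heatsink: silver finned aluminium heat sink, fixed upright on the middle of the board: 64 (x) x 20 (y) x 42 mm high, with flat sides that face the board's +y and -y. Grip it across its 20 mm width. Origin: centre of its underside, 3 mm above the board's origin; same axes as the board. On both sides of it, within 50 mm of the board's middle along x, the board has no part over 6 mm high as far as 40 mm from the board's long middle line.
- components: the soldered parts round the edge of the board (black and blue capacitors, yellow transformers, connectors), up to 28 mm high above the board; fixed to it, not to be squeezed or pushed. Origin and axes as for the heat sink.
- chassis: bare sheet-metal chassis, fixed, 290 (x) x 180 (y) mm with a 14 mm rim, four white stand-offs (their shoulders 20 mm above the bench, with pins 6 mm higher) and a small green board at its far end. Origin: at bench level under the middle of the power board's place, 105 mm from its near edge; z up.
- seat (a point): middle of the power board's place on the chassis, at the height of the stand-off shoulders, 20 mm above the bench; fixed to the chassis.
- camera: black box 110 x 110 x 46 mm, the upward-looking inspection camera, fixed; a white light ring of 96 mm diameter round dark glass on top. Origin: centre of its underside; z up. The camera may stand left or right of the chassis.
- glass (a point): centre of the camera's glass, on its top, 50 mm above the bench.
- screw_dish: small steel dish, 44 mm across and 18 mm high, on the far end of the chassis; leave alone. Origin: centre of its underside.
- tape_roll: yellow roll of tape, 72 mm across and 19 mm high, lying beyond the camera; leave alone. Origin: centre of its underside.
- nut_driver: driver with a blue handle lying on the bench at the left; leave alone. Origin: on its underside, z up.
- flux_bottle: white bottle with a red cap, 44 mm across and 90 mm high, at the left; leave alone. Origin: centre of its underside.
- spacer_jar: clear jar with a blue lid, 56 mm across and 60 mm high, at the right; leave alone. Origin: centre of its underside.
- mug: blue mug, 76 mm across and 85 mm high, at the right; leave alone. Origin: centre of its underside.
Mind the look-alikes: they are no part of the job. Of the things that look like the board, the middle-sized one is meant. Of the things that look like the camera, take the one that is farthest to the robot's left at the start.

How it is judged:
By the outcome, as a careful person would: the job done as asked, in the order asked, and still so for the second after the job is handed in, while the arm keeps its last pose, push and grip.
It also fails if it takes over 38 s, if anything falls off the work surface, if the arm or the gripper's body presses on something with over 40 N, if the wrist force passes 120 N, or if a joint passes its speed limit or range.

## Working session

There is one attempt and no reset: what is moved stays moved. The work goes in short steps, Python scripts to look and compute and a tool call to move; the robot and the scene stay as the last step left them, time stands still between calls to the robot, and variables do not carry over. Pictures are saved under pics/ and viewed, and the job is handed in when it is done.

Besides the shell and the picture viewer there is one more tool, called after "Request:" as a command line: name --argument value ..., lists and objects as JSON in quotes. apply_moves: Moves the arm, as the interface text tells. Its arguments: {"type":"object","properties":{"targets":{"type":"array"},"grip_force":{"type":"number"}},"required":["targets"]}

```bash
ls; mkdir -p pics; python3 - <<'E'
from cell import arm, eyes
import cv2
print(arm.observe(), arm.pinch_z)
for n in ("scene","top","wrist"):
    cv2.imwrite(f"pics/{n}0.png", eyes.get_image(n)[:,:,::-1]); print(n,eyes.camera_params(n))
E
```

```text
pics
{'clock': 0.0, 'joints': array([ 1.09643422,  0.43523311,  0.02499196,  1.57411752, -0.01157972,
        1.13399013, -0.07506505]), 'dq': array([-8.50771269e-04,  2.37524483e-03,  6.66296167e-04,  3.05127522e-04,
       -1.09054387e-03, -6.03326454e-05,  8.43386459e-04]), 'joint_efforts': array([-9.51898869e-05, -6.67852736e+01,  9.84710902e-01, -3.14453602e+01,
       -6.05778024e-02,  4.29258286e-02,  2.02144670e-04]), 'position': array([ 0.22677605, -0.58184819,  0.22593101]), 'ee_rot': array([-3.08597890e+00, -5.80254367e-01,  7.27541465e-04]), 'force': array([-0.18975863, -0.17919753,  0.19822202]), 'ft_torque': array([-0.04359985, -0.00090876, -0.02379671]), 'width': 1.0011682549133398} 0.0188
scene {'camera_matrix': array([[413.20315658,   0.        , 318.45400895],
       [  0.        , 413.20315658, 203.50405906],
       [  0.        ,   0.        ,   1.        ]]), 'xyz': array([1.49112555, 0.16043238, 0.92745034]), 'attitude': array([-1.61786188, -1.87822968,  0.83308434])}
top {'camera_matrix': array([[403.10437142,   0.        , 317.92129896],
       [  0.        , 403.10437142, 206.45922376],
       [  0.        ,   0.        ,   1.        ]]), 'xyz': array([ 0.39360455, -0.0076825 ,  1.40007028]), 'attitude': array([-2.1814074 ,  2.15475027, -0.12652998])}
wrist {'camera_matrix': array([[309.70691629,   0.        , 316.02704836],
       [  0.        , 309.70691629, 202.51209442],
       [  0.        ,   0.        ,   1.        ]]), 'hand_eye': array([[-7.33593786e-04, -9.62392260e-01, -2.71662658e-01,
         7.39327464e-02],
       [ 9.99999731e-01, -7.13181341e-04, -1.73867791e-04,
         8.45207563e-04],
       [-2.64157218e-05, -2.71662712e-01,  9.62392524e-01,
        -1.57469029e-01],
       [ 0.00000000e+00,  0.00000000e+00,  0.00000000e+00,
         1.00000000e+00]])}
```

View pics/scene0.png

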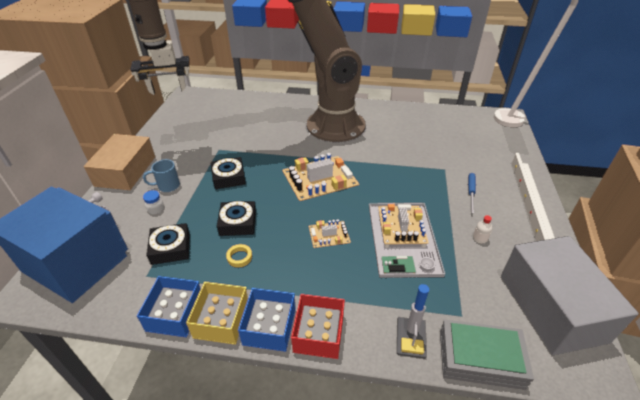

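View pics/top0.png

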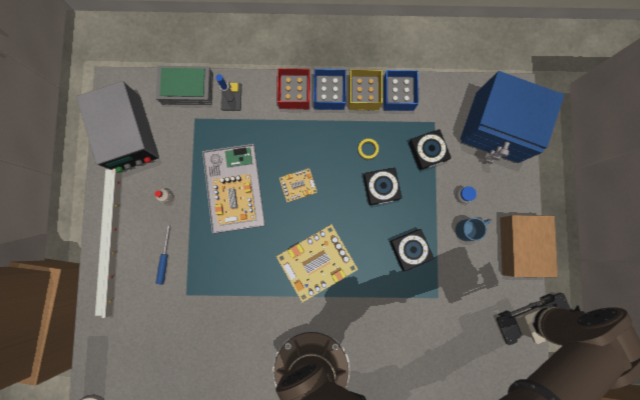

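View pics/wrist0.png

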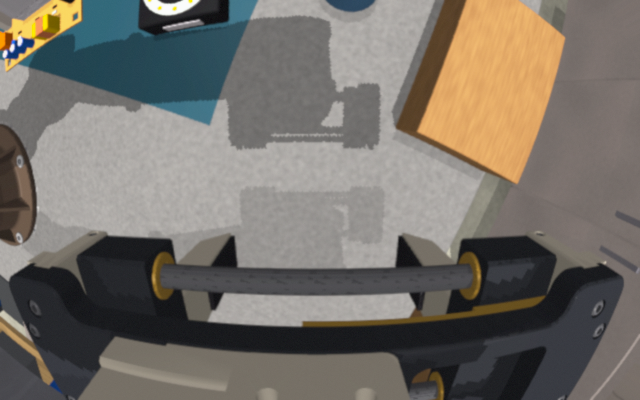

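The top view shows three boards. The largest is at (318,262), the middle-sized one is on the chassis at (236,198), and the smallest is at (298,185). The middle-sized one is on the pinned chassis, so it fits. There are three cameras, at (382,186), (430,149) and (411,250). The leftmost (smallest column, largest y) is (382,186). I'll confirm both with enlarged crops and measure them.

```bash
cat > h.py <<'E'
import numpy as np, cv2
from scipy.spatial.transform import Rotation as R
from cell import arm, eyes
def ray(n,uv):
    p=eyes.camera_params(n);K=p["camera_matrix"]
    d=np.linalg.inv(K)@np.array([uv[0],uv[1],1.0])
    return np.array(p["xyz"]),R.from_rotvec(p["attitude"]).as_matrix()@d
def onplane(n,uv,z):
    o,d=ray(n,uv); return o+d*(z-o[2])/d[2]
def tri(a,uva,b,uvb):
    o1,d1=ray(a,uva);o2,d2=ray(b,uvb)
    d1/=np.linalg.norm(d1);d2/=np.linalg.norm(d2)
    t=np.linalg.lstsq(np.c_[d1,-d2],o2-o1,rcond=None)[0]
    p,q=o1+t[0]*d1,o2+t[1]*d2
    return (p+q)/2,np.linalg.norm(p-q)
def proj(n,P):
    p=eyes.camera_params(n);M=R.from_rotvec(p["attitude"]).as_matrix()
    c=M.T@(np.array(P)-p["xyz"]);return (p["camera_matrix"]@c)[:2]/c[2]
E
python3 - <<'E'
from h import *
for n in ("top","scene"):
    for uv in ((236,198),(318,262),(382,186)):
        if n=="top": print(uv,onplane(n,uv,.03))
print(proj("scene",onplane("top",(236,198),.06)),proj("scene",onplane("top",(382,186),.05)))
t=cv2.imread("pics/top0.png");s=cv2.imread("pics/scene0.png")
a=cv2.resize(t[140:240,195:275],None,fx=6,fy=6,interpolation=cv2.INTER_CUBIC)  #480x600
cv2.imwrite("pics/c_board_top.png",a)
cv2.imwrite("pics/c_board_scene.png",cv2.resize(s[195:285,360:450],None,fx=6,fy=6,interpolation=cv2.INTER_CUBIC))
b=cv2.resize(t[120:220,350:450],None,fx=4,fy=4,interpolation=cv2.INTER_CUBIC)
c=cv2.resize(s[150:270,140:265],None,fx=3.2,fy=10/3,interpolation=cv2.INTER_CUBIC)
cv2.imwrite("pics/c_cam.png",np.hstack([b,c]))
E
```

```text
(236, 198) [0.57025025 0.26455751 0.03      ]
(318, 262) [ 0.35649555 -0.018623    0.03      ]
(382, 186) [ 0.61835351 -0.2358796   0.03      ]
[398.71857071 213.80073857] [237.39008149 211.04705783]
```

View pics/c_board_top.png

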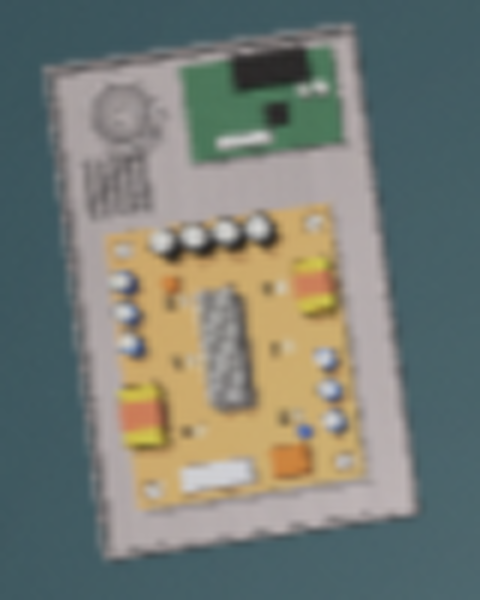

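View pics/c_board_scene.png

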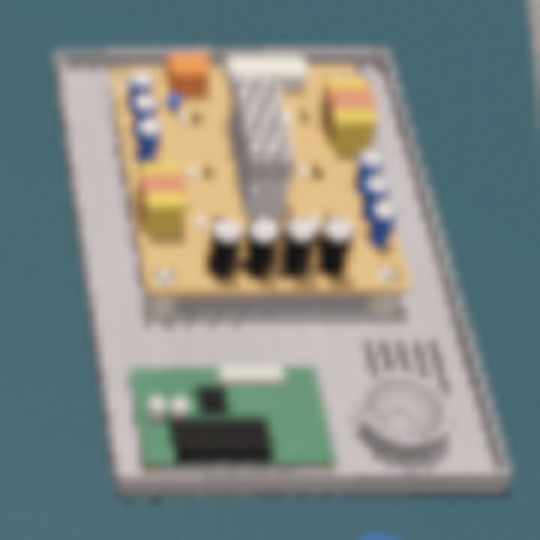

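View pics/c_cam.png

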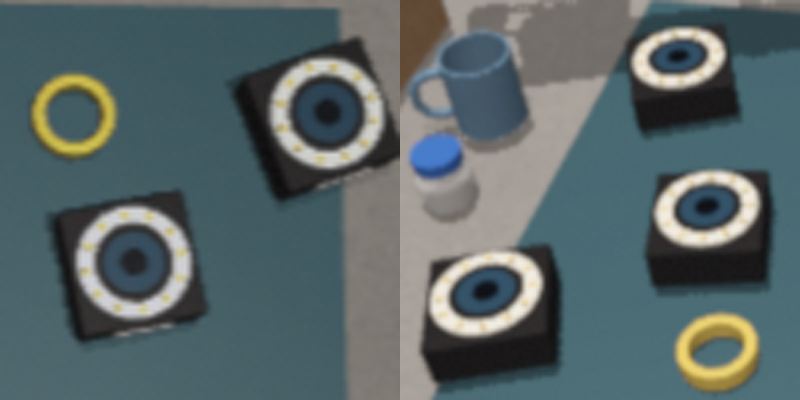

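The crops confirm both picks. The middle-sized board sits on the four stand-offs, with its silver heat sink at about (232,198) in the top view. The inspection camera meant is at top (383,185), scene (236,211). The other two cameras stand further right. Next I'll triangulate.

```bash
python3 - <<'E'
from h import *
f=lambda c,k,o:((c[0]+.5)/k-.5+o[0],(c[1]+.5)/k-.5+o[1])
T=lambda c:f(c,6,(195,140)); S=lambda c:f(c,6,(360,195))
for a,b in (((315,222),(165,275)),((123,249),(388,273))):
    print("hole",tri("top",T(a),"scene",S(b)))
H=[onplane("top",T(c),.023)[:2] for c in ((315,222),(123,249),(152,490),(345,460))]
C=[onplane("top",T(c),.023)[:2] for c in ((105,237),(330,205),(370,480),(138,512))]
H=np.array(H);C=np.array(C)
print("holes centre",H.mean(0),"corners",C.mean(0))
print("sides",np.linalg.norm(np.roll(H,-1,0)-H,axis=1),np.linalg.norm(np.roll(C,-1,0)-C,axis=1))
u=(H[0]+H[1])-(H[2]+H[3]);print("yaw holes",np.degrees(np.arctan2(u[1],u[0])))
u=(C[0]+C[1])-(C[2]+C[3]);print("yaw corners",np.degrees(np.arctan2(u[1],u[0])))
g=f((134,262),4,(350,120)); gs=((307+.5)/3.2-.5+140,(206.5)/(10/3)-.5+150)
print("glass",tri("top",g,"scene",gs),onplane("top",g,.05))
# ring ellipse
t=cv2.imread("pics/top0.png");s=cv2.imread("pics/scene0.png")
for n,im,c in (("top",t,g),("scene",s,gs)):
    x,y=map(round,c);r=25
    m=(im[y-r:y+r,x-r:x+r].min(2)>140).astype('uint8')
    cs,_=cv2.findContours(m,cv2.RETR_EXTERNAL,cv2.CHAIN_APPROX_NONE)
    e=cv2.fitEllipse(max(cs,key=cv2.contourArea));print(n,e[0][0]+x-r,e[0][1]+y-r,e[1])
    if n=="top":a=(e[0][0]+x-r,e[0][1]+y-r)
    else:b=(e[0][0]+x-r,e[0][1]+y-r)
print("ring",tri("top",a,"scene",b),onplane("top",a,.05))
E
```

```text
hole (array([0.64630166, 0.23004734, 0.02332323]), np.float64(0.00019746710304697292))
hole (array([0.62904927, 0.3390303 , 0.02350379]), np.float64(0.0018217337683108963))
holes centre [0.56868229 0.27430174] corners [0.56694097 0.27309691]
sides [0.11123496 0.14049657 0.11081684 0.13912924] [0.1304653  0.16118503 0.13279972 0.16024791]
yaw holes 8.92693109088551
yaw corners 9.452524901788069
glass (array([ 0.61816079, -0.23676165,  0.05056012]), np.float64(0.0009525310905713485)) [ 0.61812725 -0.23638711  0.05      ]
top 383.10045051574707 185.1556453704834 (26.50425148010254, 27.858558654785156)
scene 235.45495223999023 212.10051155090332 (21.483783721923828, 31.576871871948242)
ring (array([ 0.61852112, -0.23727938,  0.04803735]), np.float64(0.0013067579131654228)) [ 0.6180209  -0.23630309  0.05      ]
```

The triangulated board top is at z≈0.023, as it should be. The hole spacings come out at 140×111 mm against 140×110, and the glass is at z≈0.05. The board centre is about (0.568, 0.274) with yaw about 9°, and the glass is at (0.618, −0.237). I'll move above the board with the jaws partly closed, so the fingers stay inside the clear strip.

Request:
apply_moves --targets '[0.6,0,0,0,0.068,0.6,0,0,0,0.068,0.6,0.03,-0.05,0,0,0.6,0.059,-0.099,0,0,0.6,0.059,-0.099,0,0,0.6,0.059,-0.099,0,0,0.6,0.059,-0.099,0,0,0.6,0.059,-0.099,0,0,0.6,0.059,-0.099,0,0,0.6,0.059,-0.099,0,0,0.6,0.059,-0.099,0,0,0.6,0.059,-0.099,0,0,0.6,0.059,-0.099,0,0,0.6,0.059,-0.099,0,0,0.6,0.059,-0.099,0,0,0.6,0.059,-0.099,0,0,0.6,0.059,-0.099,0,0,0.6,0.059,-0.099,0,0,0.6,0.059,-0.099,0,0,0.6,0.059,-0.099,0,0]' --grip_force 30

```text
clock: 2.65
position: [0.5263, 0.1685, 0.2265]
ee_rot: [3.132, 0.247, -0.0]
force: [0.9, 0.5, 1.3]
width: 0.401
```

Request:
apply_moves --targets '[0.6,0.055,-0.095,0,0,0.6,0.045,-0.075,0,0,0.6,0.029,-0.05,0,0,0.6,0.015,-0.024,0,0,0.6,0,0,0,0,0.6,0,0,0,0]'

```text
clock: 3.4
position: [0.5674, 0.2715, 0.2266]
ee_rot: [3.131, 0.246, -0.0]
force: [-0.7, -0.5, -0.8]
width: 0.4
```

```bash
python3 - <<'E'
from h import *
s=arm.observe();print(s["clock"],s["position"],s["ee_rot"],s["force"],s["joints"])
im=eyes.get_image("wrist")[:,:,::-1];cv2.imwrite("pics/w1.png",im)
np.save("w1.npy",np.r_[s["position"],s["ee_rot"]])
E
```

```text
3.4 [0.56741315 0.27145398 0.22663746] [ 3.13105616e+00  2.46196899e-01 -4.17245089e-04] [-0.72902661 -0.48070705 -0.77976544] [-0.26306529  0.47753636 -0.40107172  1.53511793  0.19682045  1.16961692
 -2.11494613]
```

View pics/w1.png

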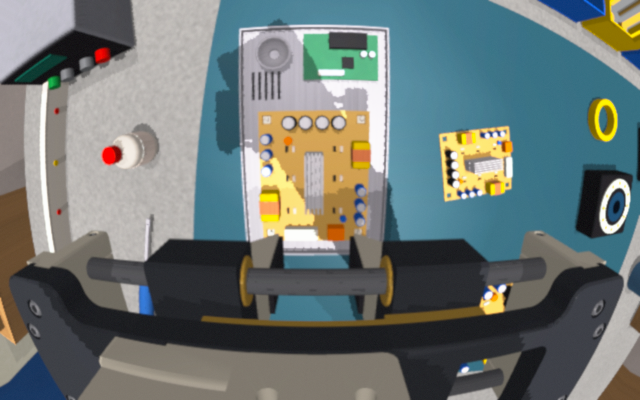

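The wrist view shows the board aligned under the gripper, with the heat sink at about (314,183). I'll enlarge it and measure.

```bash
python3 - <<'E'
import cv2
im=cv2.imread("pics/w1.png")
cv2.imwrite("pics/w1c.png",cv2.resize(im[100:250,240:390],None,fx=4,fy=4,interpolation=cv2.INTER_CUBIC))
E
```

```text
(no output)
```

View pics/w1c.png

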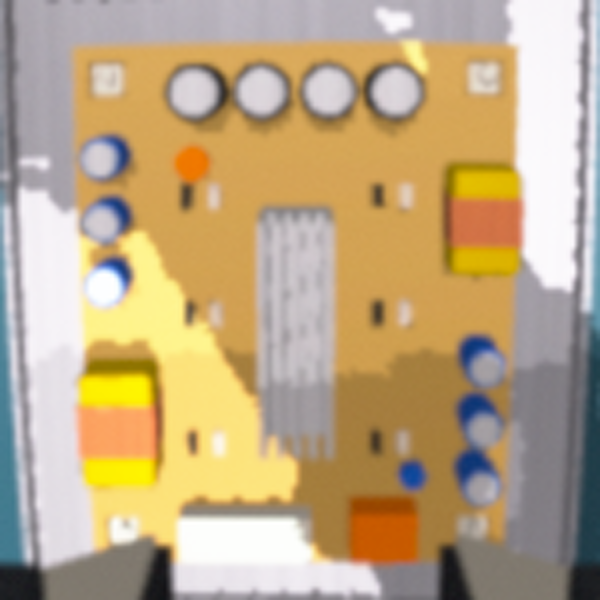

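```bash
cat >> h.py <<'E'
def wray(pose,uv):
    p=eyes.camera_params("wrist");K=p["camera_matrix"];H=np.array(p["hand_eye"])
    dx,dy=uv[0]-K[0,2],uv[1]-K[1,2];r=np.hypot(dx,dy);th=r/K[0,0]
    d=np.array([np.sin(th)*dx/r,np.sin(th)*dy/r,np.cos(th)])
    M=R.from_rotvec(pose[3:]).as_matrix()
    return M@H[:3,3]+pose[:3],M@H[:3,:3]@d
def wplane(pose,uv,z):
    o,d=wray(pose,uv);return o+d*(z-o[2])/d[2]
E
python3 - <<'E'
from h import *
p=np.load("w1.npy");f=lambda c:((c[0]+.5)/4-.5+240,(c[1]+.5)/4-.5+100)
M=R.from_rotvec(p[3:]).as_matrix();print("axes",M[:,0],M[:,1],M[:,2])
loc=lambda P:M.T@(P-p[:3])
H=np.array([wplane(p,f(c),.023) for c in ((107,80),(484,78),(472,527),(124,530))])
print("holes",H.mean(0),np.linalg.norm(np.roll(H,-1,0)-H,axis=1),loc(H.mean(0)))
u=H[0]+H[1]-H[2]-H[3];v=H[0]+H[3]-H[1]-H[2];print("yaw",np.degrees(np.arctan2(u[1],u[0])),np.degrees(np.arctan2(v[1],v[0]))-90)
for c in ((258,215),(335,215),(333,445),(260,445)): print("sink65",loc(wplane(p,f(c),.065)))
# height of sink top: two views: near-end middle, top view vs wrist
def tri2(o1,d1,o2,d2):
    t=np.linalg.lstsq(np.c_[d1,-d2],o2-o1,rcond=None)[0];return (o1+t[0]*d1+o2+t[1]*d2)/2,np.linalg.norm(o1+t[0]*d1-o2-t[1]*d2)
t=lambda c:((c[0]+.5)/6-.5+195,(c[1]+.5)/6-.5+140)
for w,tt in (((296,208),(218,290)),((296,455),(236,407)),):
    print("sink tri",tri2(*wray(p,f(w)),*ray("top",t(tt))))
E
```

```text
axes [ 9.87710401e-01  1.56294763e-01 -3.33243119e-04] [ 1.56294995e-01 -9.87710056e-01  8.48560306e-04] [-1.96522048e-04 -8.90216072e-04 -9.99999584e-01]
holes [0.57020925 0.27382738 0.023     ] [0.10939033 0.13816788 0.10937872 0.13875995] [ 0.00320056 -0.00208     0.20363471]
yaw 9.170666868221307 9.327983851416732
sink65 [ 0.03680017 -0.01165395  0.16161537]
sink65 [0.03676778 0.00823797 0.16163226]
sink65 [-0.02536878  0.00799171  0.16165276]
sink65 [-0.02535116 -0.01170877  0.16163604]
sink tri (array([0.60276287, 0.27935083, 0.04602876]), np.float64(0.001051333563287362))
sink tri (array([0.53511362, 0.26735489, 0.05030432]), np.float64(0.002098846296212459))
```

Request:
apply_moves --targets '[0.6,0.004,-0.003,0.02,-0.003,0.6,0.004,-0.002,0.06,0,0.6,0,0,0.08,0,0.6,0,0,0.06,0,0.6,0,0,0.03,0,0.6,0,0,0,0,0.6,0,0,0,0]'

```text
clock: 4.32
position: [0.5709, 0.2756, 0.1277]
ee_rot: [-3.131, -0.255, -0.002]
force: [-0.2, 0.2, 1.3]
width: 0.4
```

```bash
python3 - <<'E'
from h import *
s=arm.observe();print(s["clock"],s["position"],s["ee_rot"],s["force"])
im=eyes.get_image("wrist")[:,:,::-1];cv2.imwrite("pics/w2.png",im)
np.save("w2.npy",np.r_[s["position"],s["ee_rot"]])
cv2.imwrite("pics/w2c.png",cv2.resize(im[60:260,220:420],None,fx=3,fy=3,interpolation=cv2.INTER_CUBIC))
E
```

```text
4.325 [0.57087369 0.27557099 0.12770889] [-3.13054472e+00 -2.55252831e-01 -2.13954076e-03] [-0.21801505  0.20487505  1.31668948]
```

View pics/w2c.png

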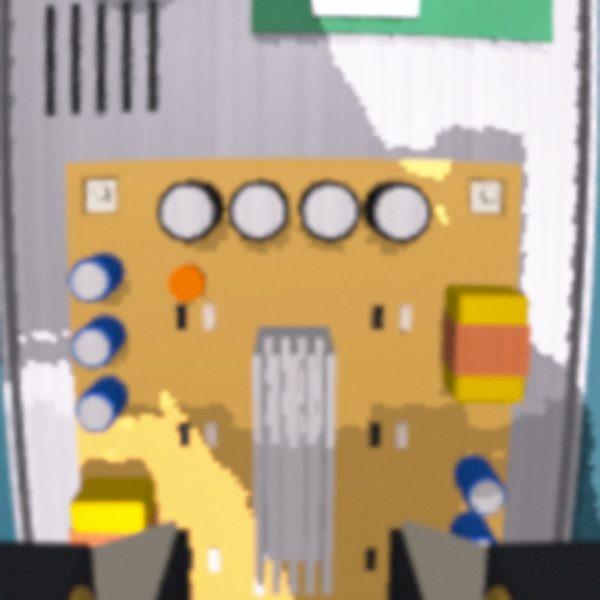

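```bash
python3 - <<'E'
from h import *
p=np.load("w1.npy");q=np.load("w2.npy")
f=lambda c:((c[0]+.5)/4-.5+240,(c[1]+.5)/4-.5+100)
g=lambda c:((c[0]+.5)/3-.5+220,(c[1]+.5)/3-.5+60)
M=R.from_rotvec(q[3:]).as_matrix();print("x axis yaw",np.degrees(np.arctan2(M[1,0],M[0,0])), M[:,2])
loc=lambda P:M.T@(P-q[:3])
def tri2(o1,d1,o2,d2):
    t=np.linalg.lstsq(np.c_[d1,-d2],o2-o1,rcond=None)[0];return (o1+t[0]*d1+o2+t[1]*d2)/2,np.linalg.norm(o1+t[0]*d1-o2-t[1]*d2)
for a,b in (((258,218),(254,353)),((335,218),(335,353)),((296,455),(294,595)),((107,80),(101,196)),((484,78),(487,196))):
    P,e=tri2(*wray(p,f(a)),*wray(q,g(b)));print(P,e,loc(P))
for c in ((254,353),(335,353),(332,595),(255,595)): print("sink65",loc(wplane(q,g(c),.065)))
print("base",[loc(wplane(q,g(c),.023)) for c in ((257,328),(331,328))])
a,b=[loc(wplane(q,g(c),.023)) for c in ((101,196),(487,196))];print("farholes",a,b,"yaw err deg",np.degrees(np.arctan2((b-a)[0],(b-a)[1])))
E
```

```text
x axis yaw 9.322719081452423 [ 1.30435772e-03  7.66804001e-04 -9.99998855e-01]
[0.60273159 0.28823384 0.07794561] 5.11539217748971e-05 [ 0.03341816 -0.0073076   0.04981448]
[0.60499987 0.26943149 0.07327948] 0.0006525277083635357 [0.03260401 0.01161639 0.05446915]
[0.54123184 0.26900517 0.07120895] 0.0002752402513958776 [-0.03039367  0.00170805  0.05645617]
[0.62969902 0.33988914 0.01654524] 0.00013661898680065765 [ 0.06831061 -0.0538785   0.11128957]
[0.64752695 0.23107714 0.02462055] 0.0005691661329312201 [0.06828745 0.05637988 0.10315408]
sink65 [ 0.03087889 -0.00783125  0.06275681]
sink65 [0.03087251 0.0117247  0.06274614]
sink65 [-0.0334486   0.01185377  0.06265529]
sink65 [-0.03342528 -0.00835243  0.06266634]
base [array([ 0.02992965, -0.0085262 ,  0.1047559 ]), array([0.02992387, 0.01262254, 0.10474436])]
farholes [ 0.06851228 -0.05259119  0.10483438] [0.06853147 0.05678644 0.10477476] yaw err deg 0.010049100582904171
```

Request:
apply_moves --targets '[0.6,-0.003,0.005,0.02,0,0.6,0,0,0.05,0,0.6,0,0,0.06,0,0.6,0,0,0.05,0,0.6,0,0,0.03,0,0.6,0,0,0.02,0,0.6,0,0,0,0,0.6,0,0,0,0]'

```text
clock: 5.38
position: [0.5698, 0.2733, 0.0353]
ee_rot: [-3.131, -0.255, -0.001]
force: [0.7, 0.2, -0.7]
width: 0.401
```

```bash
python3 - <<'E'
from h import *
s=arm.observe();print(s["clock"],s["position"],s["ee_rot"],s["force"],s["width"])
im=eyes.get_image("wrist")[:,:,::-1]
cv2.imwrite("pics/w3c.png",cv2.resize(im[130:330,220:420],None,fx=3,fy=3,interpolation=cv2.INTER_CUBIC))
E
```

```text
5.375 [0.56982945 0.27332957 0.03530111] [-3.13080581e+00 -2.55450098e-01 -1.35447882e-03] [ 0.70707736  0.220671   -0.72684899] 0.40096783347126963
```

View pics/w3c.png

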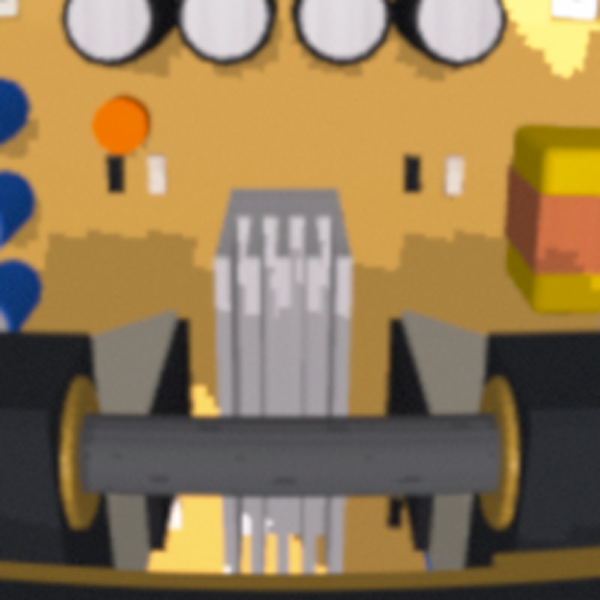

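The fingers straddle the sink. The sink centre is at crop column 283 and the jaw centre at 290, so it is off by about 1 mm. I'll shift 1 mm and close gently.

Request:
apply_moves --targets '[0.6,0,-0.0025,0.002,0,0.6,0,0,0,0,0.7,0,0,0,0,0.75,0,0,0,0,0.8,0,0,0,0,1,0,0,0,0,1,0,0,0,0,1,0,0,0,0,1,0,0,0,0]' --grip_force 30

```text
clock: 6.55
position: [0.5693, 0.2741, 0.0339]
ee_rot: [-3.131, -0.255, -0.0]
force: [-0.6, 1.3, -0.8]
width: 0.22
```

```bash
python3 - <<'E'
from h import *
s=arm.observe();print(s["clock"],s["position"],s["ee_rot"],s["force"],s["ft_torque"],s["width"]*92)
E
```

```text
6.55 [0.56932524 0.27408462 0.03391723] [-3.13114287e+00 -2.55376122e-01 -9.41331583e-05] [-0.61878947  1.31319429 -0.81420634] [ 0.15554498  0.08210879 -0.05192509] 20.273676007269163
```

The opening is 20.3 mm, which matches the sink width, and there is no sideways load. I'll lift slowly straight up.

Request:
apply_moves --targets '[1,0,0,-0.005,0,1,0,0,-0.01,0,1,0,0,-0.015,0,1,0,0,-0.02,0,1,0,0,-0.025,0,1,0,0,-0.025,0,1,0,0,-0.02,0,1,0,0,-0.01,0,1,0,0,0,0,1,0,0,0,0]'

```text
clock: 7.8
position: [0.5691, 0.2739, 0.0856]
ee_rot: [3.131, 0.255, -0.001]
force: [0.6, 0.7, -3.3]
width: 0.216
```

```bash
python3 - <<'E'
from h import *
s=arm.observe();print(s["clock"],s["position"],s["ee_rot"],s["force"],s["ft_torque"],s["width"]*92)
im=eyes.get_image("scene")[:,:,::-1];cv2.imwrite("pics/s4c.png",cv2.resize(im[130:290,340:480],None,fx=3.5,fy=3.5,interpolation=cv2.INTER_CUBIC))
E
```

```text
7.8 [0.56907511 0.2738888  0.08556917] [ 3.13089341e+00  2.55441656e-01 -8.23596842e-04] [ 0.64072698  0.66541643 -3.31946762] [0.05214483 0.00985672 0.01705856] 19.850990354415014
```

View pics/s4c.png

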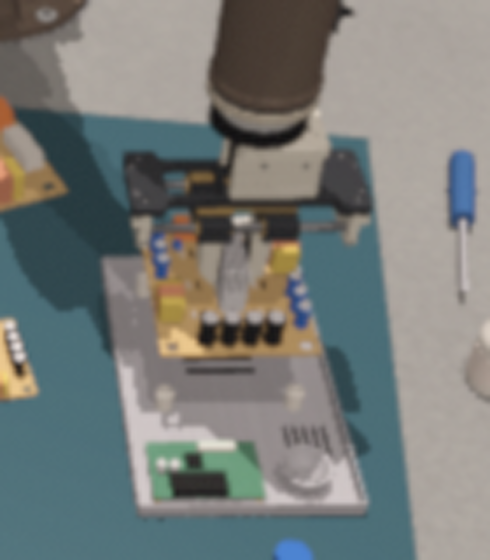

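The board is clear of the stand-offs and looks level in the scene view, with pins visible at crop (165,395) and (295,395). The weight reading of about 3.3 N agrees with 0.3 kg. I'll raise it to carrying height and start the traverse.

Request:
apply_moves --targets '[1,0,0,-0.015,0,1,0,0,-0.03,0,1,0,0,-0.04,0,1,0,0,-0.04,0,1,0,0,-0.04,0,1,0,0,-0.035,0,1,0,0,-0.025,0,1,0,0,-0.015,0,1,0,0,-0.005,0,1,-0.001,0.01,0,0,1,-0.001,0.02,0,0,1,-0.002,0.03,0,0,1,-0.003,0.04,0,0,1,-0.003,0.05,0,0,1,-0.003,0.05,0,0,1,-0.003,0.05,0,0,1,-0.003,0.05,0,0,1,-0.003,0.05,0,0,1,-0.003,0.05,0,0,1,-0.003,0.05,0,0]'

```text
clock: 10.35
position: [0.5875, 0.0933, 0.1839]
ee_rot: [3.131, 0.256, 0.0]
force: [-0.4, 0.7, -3.1]
width: 0.219
```

Request:
apply_moves --targets '[1,-0.004,0.05,0,0,1,-0.004,0.05,0,0,1,-0.004,0.05,0,0,1,-0.004,0.05,0,0,1,-0.004,0.05,0,0,1,-0.004,0.05,0,0,1,-0.004,0.05,0,0,1,-0.003,0.05,0,0,1,-0.003,0.05,0,0,1,-0.003,0.05,0,0,1,-0.003,0.05,0,0,1,-0.003,0.05,0,0,1,-0.003,0.05,0,0,1,-0.003,0.04,0,0,1,-0.002,0.03,0,0,1,-0.001,0.02,0,0,1,-0.001,0.01,0,0,1,0,0,0,0,1,0,0,0,0,1,0,0,0,0]'

```text
clock: 12.85
position: [0.6152, -0.2043, 0.184]
ee_rot: [-3.131, -0.257, -0.0]
force: [-0.1, 0.2, -3.5]
width: 0.22
```

```bash
python3 - <<'E'
from h import *
s=arm.observe();print(s["clock"],s["position"],s["ee_rot"],s["force"],s["ft_torque"],s["width"]*92,s["joints"])
M=R.from_rotvec(s["ee_rot"]).as_matrix();print(M)
im=eyes.get_image("scene")[:,:,::-1];cv2.imwrite("pics/s5.png",im)
cv2.imwrite("pics/s5c.png",cv2.resize(im[100:270,160:330],None,fx=3.5,fy=3.5,interpolation=cv2.INTER_CUBIC))
im=eyes.get_image("top")[:,:,::-1];cv2.imwrite("pics/t5.png",im)
im=eyes.get_image("wrist")[:,:,::-1];cv2.imwrite("pics/w5.png",im)
np.save("w5.npy",np.r_[s["position"],s["ee_rot"]])
E
```

```text
12.85 [ 0.61518232 -0.20426713  0.18400662] [-3.13092508e+00 -2.56550558e-01 -1.38387775e-04] [-0.0643234   0.16468886 -3.45484293] [-0.00942276 -0.01435774 -0.034879  ] 20.21132266705053 [ 0.44410375  0.53094334 -0.31462101  1.54386437  0.17699199  1.09488664
 -1.31852395]
[[ 9.86660964e-01  1.62788628e-01  7.35867011e-05]
 [ 1.62788613e-01 -9.86660952e-01  1.80787366e-04]
 [ 1.02035252e-04 -1.66396760e-04 -9.99999981e-01]]
```

View pics/s5c.png

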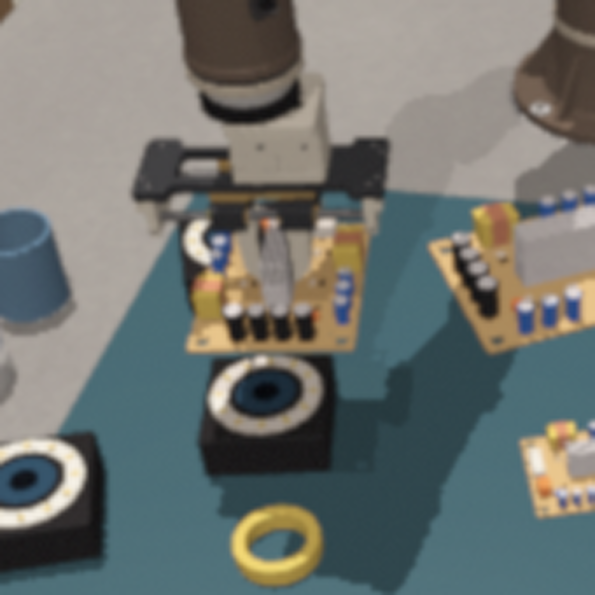

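View pics/t5.png

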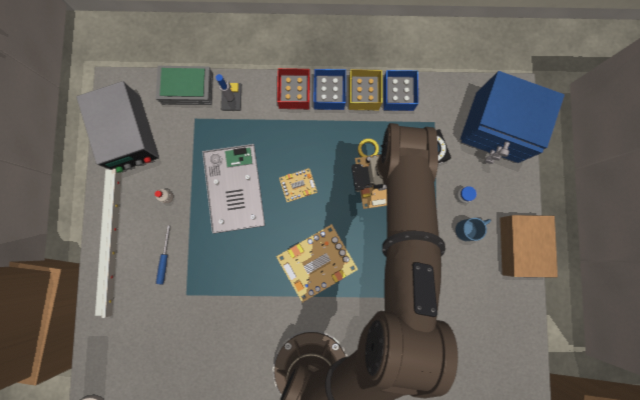

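View pics/w5.png

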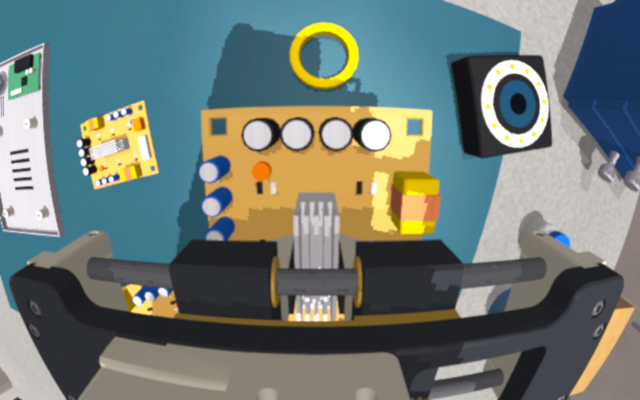

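The board is held level, about 33 mm short of the glass in y. I'll finish the traverse, then measure the board's centre and height from the wrist and scene views.

Request:
apply_moves --targets '[1,-0.001,0.012,0,0,1,-0.002,0.025,0,0,1,-0.002,0.025,0,0,1,-0.001,0.015,0,0,1,0,0.005,0,0,1,0,0,0,0,1,0,0,0,0,1,0,0,0,0]'

```text
clock: 14.0
position: [0.6181, -0.2372, 0.184]
ee_rot: [-3.131, -0.256, -0.0]
force: [0.4, -0.9, -2.7]
width: 0.215
```

```bash
python3 - <<'E'
from h import *
s=arm.observe();print(s["clock"],s["position"],s["ee_rot"],s["force"],s["width"]*92)
w=eyes.get_image("wrist")[:,:,::-1];cv2.imwrite("pics/w6.png",w)
np.save("w6.npy",np.r_[s["position"],s["ee_rot"]])
im=eyes.get_image("scene")[:,:,::-1];cv2.imwrite("pics/s6.png",im)
cv2.imwrite("pics/s6c.png",cv2.resize(im[140:240,180:280],None,fx=6,fy=6,interpolation=cv2.INTER_CUBIC))
cv2.imwrite("pics/w6c.png",cv2.resize(w[80:280,190:450],None,fx=3,fy=3,interpolation=cv2.INTER_CUBIC))
E
```

```text
14.0 [ 0.61809438 -0.23722401  0.18397082] [-3.13105152e+00 -2.56196831e-01 -1.35240538e-05] [ 0.4233059  -0.87349249 -2.66188992] 19.774639770260013
```

View pics/s6c.png

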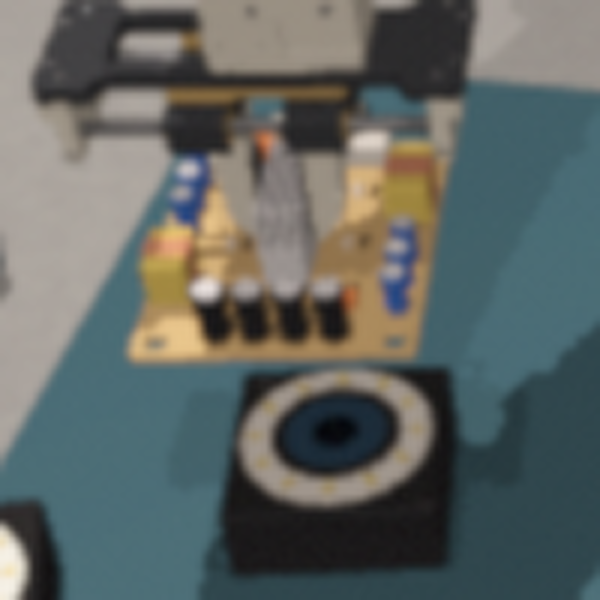

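View pics/w6c.png

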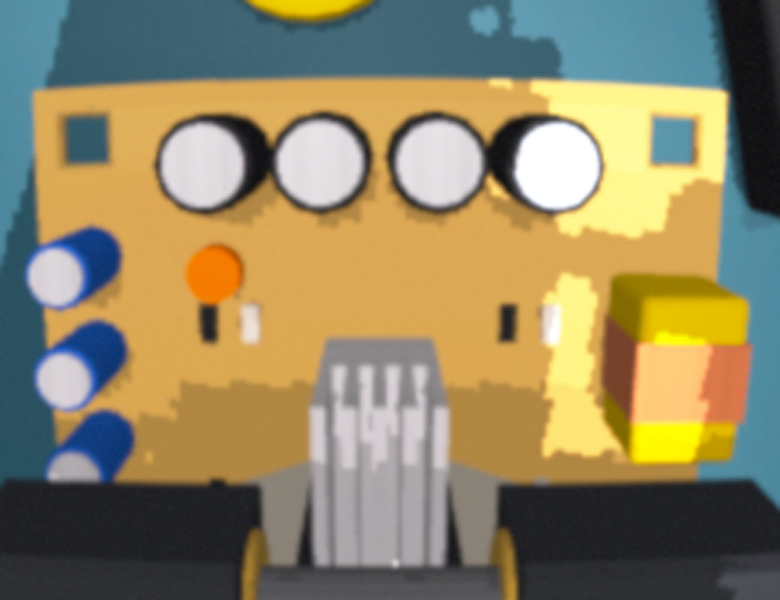

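```bash
python3 - <<'E'
from h import *
q=np.load("w6.npy");M=R.from_rotvec(q[3:]).as_matrix();loc=lambda P:M.T@(P-q[:3])
g=lambda c:((c[0]+.5)/3-.5+190,(c[1]+.5)/3-.5+80)
f=lambda c:((c[0]+.5)/6-.5+180,(c[1]+.5)/6-.5+140)
def tri2(o1,d1,o2,d2):
    t=np.linalg.lstsq(np.c_[d1,-d2],o2-o1,rcond=None)[0];return (o1+t[0]*d1+o2+t[1]*d2)/2,np.linalg.norm(o1+t[0]*d1-o2-t[1]*d2)
for a,b in (((86,140),(395,342)),((674,140),(155,342)),((33,92),(415,356)),((727,93),(130,356))):
    P,e=tri2(*wray(q,g(a)),*ray("scene",f(b)));print("tri",P,e,loc(P))
A=[loc(wplane(q,g(c),.173)) for c in ((86,140),(674,140))];print(A)
A=np.array(A);d=A[1]-A[0];m=A.mean(0);print("spacing",np.linalg.norm(d))
n=np.array([-d[1],d[0]])/np.hypot(*d[:2]); n*=-np.sign(n[0])
cen=m[:2]+n*.07; print("board centre in tool",cen,"world",(M@np.r_[cen,0]+q[:3])[:2])
# camera target ring in this scene view
im=cv2.imread("pics/s6.png");print(proj("scene",(.618,-.237,.05)))
E
```

```text
tri [ 0.6789502  -0.17262688  0.17313393] 0.00038776246835589497 [ 0.07054714 -0.0538443   0.01084203]
tri [ 0.69678453 -0.28026217  0.17508944] 0.001046056168890244 [0.07064702 0.05525829 0.00887822]
tri [ 0.68687037 -0.16085551  0.17306744] 0.0002717245798602713 [ 0.08027553 -0.06417158  0.01090945]
tri [ 0.70764365 -0.28854867  0.17507902] 0.00040941576224660193 [0.08001463 0.06519984 0.00888803]
[array([ 0.07063176, -0.05370506,  0.01097595]), array([0.07057021, 0.0553888 , 0.01096765])]
spacing 0.10909387607562009
board centre in tool [0.000601   0.00080237] world [ 0.61881782 -0.23791801]
[235.71735717 211.55073994]
```

The measured board top is 0.173–0.175, so the underside is about 12 cm above the glass. The centre is within about 1 mm of the glass. I'll make one tiny trim, settle and check.

Request:
apply_moves --targets '[1,-0.001,-0.002,0.001,0,1,0,0,0,0,1,0,0,0,0,1,0,0,0,0,1,0,0,0,0,1,0,0,0,0]'

```text
clock: 14.85
position: [0.6176, -0.2369, 0.1835]
ee_rot: [3.131, 0.255, 0.0]
force: [-0.7, 0.1, -2.8]
width: 0.215
```

```bash
python3 - <<'E'
from h import *
s=arm.observe();print(s["clock"],s["position"],s["ee_rot"],s["force"],s["width"]*92,abs(s["dq"]).max())
im=eyes.get_image("scene")[:,:,::-1];cv2.imwrite("pics/s7.png",im)
print("TCP/glass",s["position"][:2]-np.array([.618,-.2367]))
E
```

```text
14.85 [ 0.6175537  -0.23693203  0.18352693] [3.13112858e+00 2.55361339e-01 2.60866648e-05] [-0.66499453  0.12051246 -2.79852808] 19.802292793053507 0.0016062063868680458
TCP/glass [-0.0004463  -0.00023203]
```

View pics/s7.png

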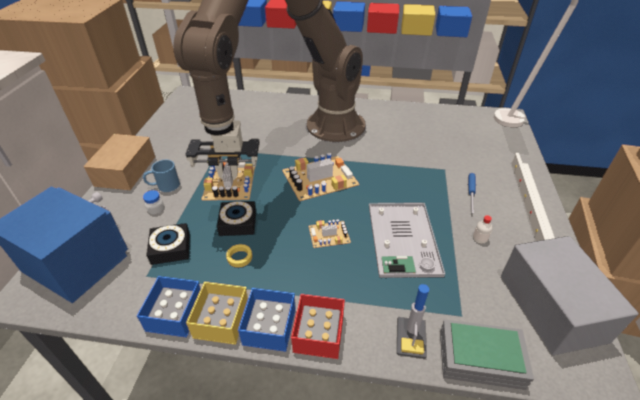

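The board is held still over the leftmost camera, which shows at (237,215) in the scene view. Everything else is where it was at the start.

```bash
python3 -c "
from cell import arm
print(arm.sign_off())"
```

```text
the job is handed in; nothing more can be done
None
```

The middle-sized board is off its stand-offs and held in the air over the leftmost inspection camera, and I handed the job in at about 15 s. I gripped it by the heat sink at 30 N, lifted it straight up and carried it with the tool pointing straight down all the way.

**Last checks before handing in:**
- **Centring:** the board's centre was about 1 mm from the glass before a final trim. After the trim I compared only the tool position, which was within 0.5 mm of the glass.
- **Height:** the board top was at 0.173–0.175 m, so its underside was about 12 cm above the glass.
- **Stillness and grip:** the arm was still, the opening was 19.8 mm and the wrist force was about 2.8 N, roughly the board's weight.
- **Surroundings:** the last picture shows the things around it where they were at the start.

**Measurements that disagreed:**
- **Sink height:** two wrist views gave a heat-sink top at 71–78 mm, against the expected 65 mm. A second attempt using the wrist and overhead views gave 46–50 mm. I took both as errors from too short a baseline and badly matched points. I used 65 mm, which the measured 20 mm sink width supports.
- **Level:** the last two-view check put the board's left and right edges 2 mm apart in height. I took this as calibration error, because the tool itself was vertical to within 0.02° just before the last small moves.

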